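# Tuck the seed box flap under its lip

### The arm

A 6-joint arm with a two-finger parallel gripper is mounted at the origin on the work surface. World frame = base frame: x ahead of the robot, y to its left, z up, the work surface at z = 0. Lengths are in m, angles in rad, forces in N, time in s.
With the tool pointing down it reaches from about 0.3 to 0.825 m from the base axis. Payload 5.4 kg.
Tool frame: the origin (TCP) lies where the fingers leave the gripper's body, on its centre line; the fingertips stand 88 mm ahead of it and the grasp point (between the pads) lies 69 mm ahead of it; z points along the fingers, y is the direction in which the jaws open and shut (so a half turn about z gives the same grasp; the last joint's range is limited). The gripper opens to 92 mm and grips with 3 to 60 N. Pads are 20 mm wide; open, the fingers measure 128 mm over their backs; the gripper's body (75 mm by 189 mm) begins 69 mm behind the grasp point.
Start: joints at [-1.392, 0.158, 1.597, -0, 1.386, -0.21], TCP at [0.218, -0.532, 0.303] pointing down, gripper open.
Joint ranges: [-2.91, 2.91], [-0.94, 2.29], [0.18, 2.7], [-1.29, 4.43], [0.17, 2.64], [-3, 3]. Speed limits (rad/s): [2.57, 2.57, 3.14, 3.14, 3.14, 3.14].

### API

Orientations are given as a unit quaternion [w, x, y, z].
In Python, from cell import robot, ik, imaging, workorder gives the robot as it stands. The module is installed in compiled form; this text tells all that it offers. Calls block until the motion is done:
- robot.goto(position, orientation): joint-space move of the TCP to a pose.
- robot.move_linear(position, attitude=None, feed=0.15): straight line of the TCP; attitude=None keeps the orientation; feed is the mean speed in m/s.
- robot.move_j(angles): joint-space move.
- robot.gripper_open() and robot.close(f_grip=None): open the fingers fully, or close them until they stop; f_grip is the grip in N (None keeps the last).
- robot.sleep(seconds).
- ik(position, orientation): joint angles nearest the present ones, or None.
- robot.read_state(): the state.
- imaging.grab_frame(name): name is "side" or "top"; returns the picture (384x512x3 uint8, red, green, blue); there is no depth.
- imaging.calibration(name): a dict with "K" (3x3 intrinsics, pixels), "R" (3x3) and "t" (3): a world point X has camera coordinates R X + t. Camera axes: x right, y down, z forward; pixel columns grow to the right and rows downward; lengths in m; the calibration is good to about 2 mm. A picture is of the moment at which its call begins. calibration takes no time and is no camera call.
A pose or a line that the arm cannot do raises robot.PlanningError and nothing moves.
- workorder.job_done(): hands the job in, once; it reports no verdict.
The state is a dict: "time_s": time; "joints": joint angles; "joint_velocities": joint speeds; "effort": joint torques, N m; "position": TCP position; "tcp_rot": TCP orientation; "force": force on the tool from outside, world axes, zero at the start; "wrist_torque": the same for the moment, N m; "gripper_width": finger opening in m.
Only numpy, scipy, OpenCV 4.12 (cv2) and the standard library are available. Lean on these libraries where they do the work, as an engineer would, in place of code of your own. Each camera call takes 0.05 s, during which the arm holds its last target.

### The job

Close the larger of the two birch seed boxes with a fingertip: push its sprung metal flap over and down flat, and keep it pressed flat while you push it along until its free edge is tucked well home beneath the lip, so that it stays shut when you let go and move clear. Only push on the flap's outer face, do not pinch it or hook it from its inner face and do not force it; leave the small box's flap standing open, and leave everything else on the bench where it is.

Things in the scene. Friction and masses are not known exactly. Their poses are not given: they have to be found in the camera images.
- large_box: The larger seed box, birch, screwed to the bench: 132 mm long (its x), 96 mm wide (y), side walls 45 mm high, open on top. Origin: centre of its underside, z up. The flap is hinged at the -x end (nearer the robot) and folds over towards +x. The +x end wall rises to 61 mm and carries the lip.
- large_hinge_mid (a point): Middle of the large box's hinge line, box-frame (-62, 0, 48) mm; axes as the box. The flap is an aluminium plate 84 mm wide; its free edge is 100 mm from the hinge line when drawn in, and its outer face lies 5 mm from the plane through the hinge line.
- large_lip_edge (a point): Middle of the lower corner of the lip's free edge, box-frame (42, 0, 57) mm, 104 mm from the hinge line; axes as the box. The lip is a fixed 4 mm aluminium strip across the whole width that overhangs 24 mm from the +x end towards the hinge.
- large_hinge (a joint): Angle of the large flap, rad: 0 = lying flat on the box, about 1.57 = standing upright, 1.75 = fully back. It starts between about 1.0 and 1.5. A spring with some friction opens it: let go when flat it rises again to about 1 rad. Pressing it flat takes about 0.2 N m (about 4 N at 50 mm from the hinge).
- large_flap (a joint): How far the large flap is slid out along itself, away from the hinge, m: starts near 0, 0.018 = fully out; 2 N of friction, stays where left. Flat at 0 its edge is 4 mm short of the lip's edge; at 0.018 it is 14 mm beneath it. It enters only if pressed flat (4 mm to spare above); slid out too early it lands on top of the lip and must be drawn back.
- large_ledge (a point): Foot of the push ledge on the flap's outer face, middle line, 62 mm from the hinge line when drawn in. Flap axes: x from hinge to free edge, y along the hinge, z out of the outer face (up when shut). The ledge, 50 mm wide, is a step about 8 mm high facing the hinge that ramps down towards the edge: a fingertip on its hinge side can push the flap along.
- large_flap_inside: The inner face of the large flap (3 mm sheet, 78 mm wide), the side facing the box when shut. Not to be touched by the fingers. Origin on the hinge line when drawn in, axes as the flap.
- small_box: The smaller seed box, same make, screwed to the bench: 90 mm long (x), 64 mm wide (y), 40 mm high, lip to 56 mm. Origin: centre of its underside. Its 60 mm flap stands open and is to stay so.
- small_hinge (a joint): Angle of the small box's flap, rad: 0 = flat, about 1.57 = upright; starts 1.0 to 1.5.
- sprinkling_can: Red plastic sprinkling can, about 240 mm long with spout (towards its x) and handle, 116 mm wide, 145 mm high. Origin under its centre.
- vase: Glass propagation vase with a cutting, 72 mm across, glass 120 mm high, cutting to 175 mm. Origin under its centre.
- bulb_planter: Stainless steel bulb planter standing on its tube, 64 mm across, wooden cross handle 112 mm long (its y), 176 mm high. Origin under its centre.
- succulent_bowl: White ceramic bowl with a succulent, 128 mm across, about 80 mm high. Origin under its centre.
- clay_pot: Empty terracotta pot, 80 mm across the rim, 75 mm high. Origin under its centre.
- brush: Small hand brush lying flat along its x. Origin under its middle.
Mind the look-alikes: they are no part of the job. Leave any yellow look-alike of the large_box alone.

How it is judged:
At the end, for the whole second after the job is handed in: The large flap lies shut (within 0.1 rad of flat) and at rest, slid out more than 12 mm so that its edge is at least 8 mm beneath the lip; the small flap stands open (above 0.75 rad); the loose things are within 30 mm of where they began (value of joint large_hinge below 0.1 rad and value of joint large_flap above 0.012 m and velocity of joint large_hinge between -0.05 and 0.05 rad/s and value of joint small_hinge above 0.75 rad and not (distance of sprinkling_can from where it was at the start of the episode above 0.03 m) and not (distance of vase from where it was at the start of the episode above 0.03 m) and not (distance of bulb_planter from where it was at the start of the episode above 0.03 m) and not (distance of succulent_bowl from where it was at the start of the episode above 0.03 m) and not (distance of clay_pot from where it was at the start of the episode above 0.03 m) and not (distance of brush from where it was at the start of the episode above 0.03 m)); the robot touches nothing.
It fails at once if The fingers touch the large flap's inner face (pinching or hooking it) (contact force between the fingers and large_flap_inside above 1 N).
It fails at once if The large box or its flap is forced with more than 45 N (contact force between the arm and large_box above 45 N).
It fails at once if The large box or its flap is forced by the fingers with more than 45 N (contact force between the fingers and large_box above 45 N).
It fails at once if The small box's flap is pushed down (below 0.75 rad) (value of joint small_hinge below 0.75 rad).
It fails at once if A loose thing on the bench is moved more than 30 mm, lifted or tipped over (distance of any of sprinkling_can, vase, bulb_planter, succulent_bowl, clay_pot, brush from where it was at the start of the episode above 0.03 m or angle between any of sprinkling_can, vase, bulb_planter, succulent_bowl, clay_pot, brush's own z axis and vertical above 0.35 rad).
It also fails if it takes over 42 s, if anything falls off the work surface, if the arm or the gripper's body presses on something with over 40 N, if the wrist force passes 120 N, or if a joint passes its speed limit or range.

## Working session

There is one attempt and no reset: what is moved stays moved. The work goes in short steps, each a Python script; the robot and the scene stay as the last script left them, time stands still between calls to the robot, and variables do not carry over. Pictures are saved under pics/ and viewed, and the job is handed in when it is done.

```bash
mkdir -p pics; python3 - <<'E'
from cell import robot, ik, imaging, workorder
import cv2,numpy as np
for n in("side","top"):
    im=imaging.grab_frame(n); cv2.imwrite(f"pics/{n}0.png",cv2.resize(im[:,:,::-1],(800,600),interpolation=cv2.INTER_CUBIC)); np.save(f"pics/{n}0.npy",im)
    c=imaging.calibration(n); print(n,c, -c["R"].T@c["t"])
s=robot.read_state();print(s)
E
```

```text
side {'K': array([[387.21394284,   0.        , 261.2550171 ],
       [  0.        , 387.21394284, 189.14247233],
       [  0.        ,   0.        ,   1.        ]]), 'R': array([[-0.7161993 , -0.69769299,  0.01682438],
       [-0.41306285,  0.40434161, -0.81601896],
       [ 0.56252791, -0.59138173, -0.57778023]]), 't': array([0.35418453, 0.26573938, 1.00094024])} [-0.19962304  0.73160035  0.78921292]
top {'K': array([[444.86127628,   0.        , 253.55065311],
       [  0.        , 444.86127628, 194.93298325],
       [  0.        ,   0.        ,   1.        ]]), 'R': array([[-0.01943799, -0.99974888, -0.01115076],
       [-0.9976192 ,  0.02013226, -0.06595923],
       [ 0.06616715,  0.0098421 , -0.99776001]]), 't': array([0.01688938, 0.47363183, 1.24508004])} [ 0.39044911 -0.00490434  1.27371979]
{'time_s': 0.1, 'joints': array([-1.39209655e+00,  1.59012980e-01,  1.59811681e+00, -2.56638871e-05,
        1.38622641e+00, -2.10106774e-01]), 'joint_velocities': array([ 1.43485243e-03, -2.34792662e-03, -3.39483174e-03,  3.55476336e-04,
        6.19844982e-04, -1.29624578e-05]), 'effort': array([ 1.52120833e-04, -3.86507034e+01, -3.22958744e+01,  7.04089017e-02,
        3.40131798e-02, -4.08422284e-05]), 'position': array([ 0.21786619, -0.53166023,  0.30179686]), 'tcp_rot': array([-8.81859638e-04,  9.81162281e-01,  1.93183333e-01,  1.23594818e-06]), 'force': array([ 0.10519658, -0.04354061,  0.06028932]), 'wrist_torque': array([-0.03508301, -0.04748355, -0.00626683]), 'gripper_width': 0.09186598178963234}
```

View pics/top0.png

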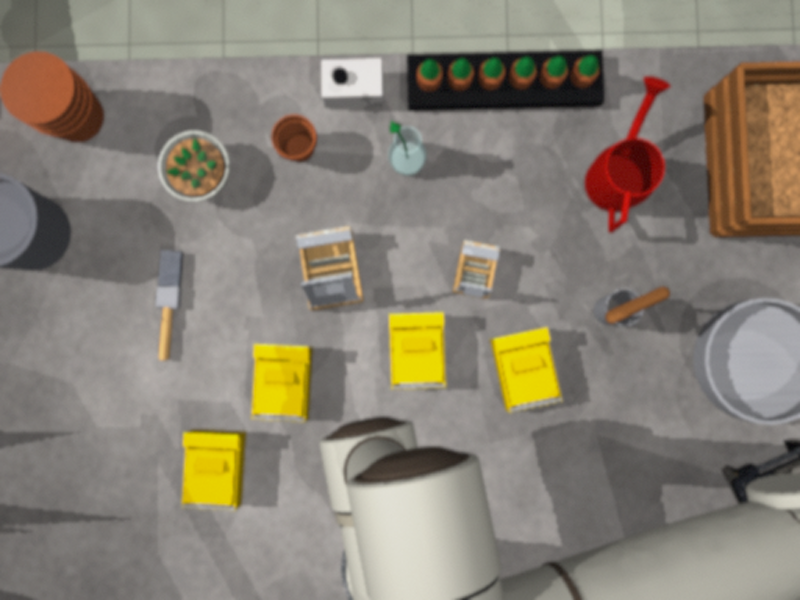

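View pics/side0.png

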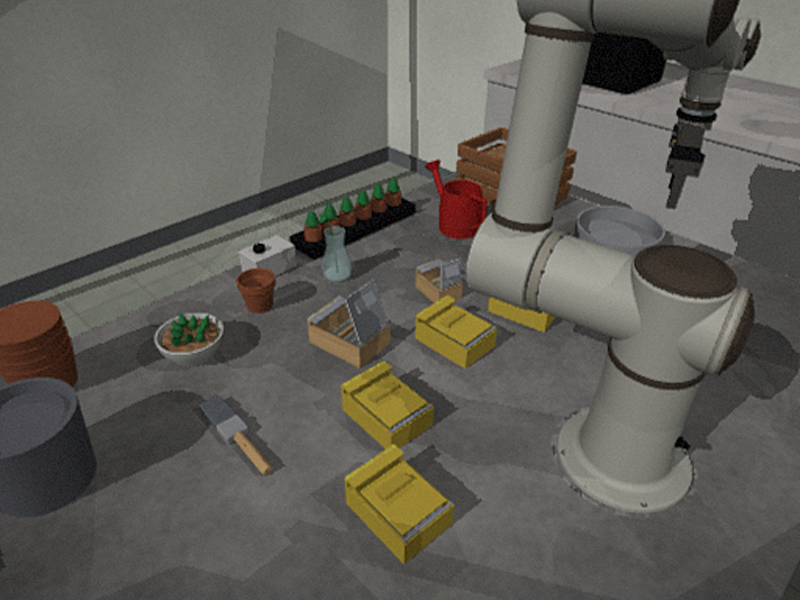

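Top view: the large birch box is around (330,268) with its lip at (325,237) and its standing flap at (332,290). The small one is around (477,268). Zooming in on both.

```bash
python3 - <<'E'
import cv2,numpy as np
a=np.load("pics/top0.npy")[135:205,175:245,::-1]
b=np.load("pics/side0.npy")[170:240,185:265,::-1]
cv2.imwrite("pics/z_top.png",cv2.resize(a,None,fx=8,fy=8,interpolation=cv2.INTER_CUBIC))
cv2.imwrite("pics/z_side.png",cv2.resize(b,None,fx=8,fy=8,interpolation=cv2.INTER_CUBIC))
E
```

```text
(no output)
```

View pics/z_top.png

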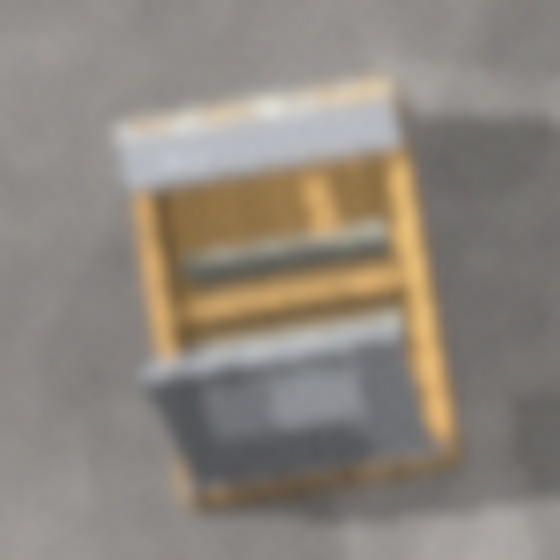

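View pics/z_side.png

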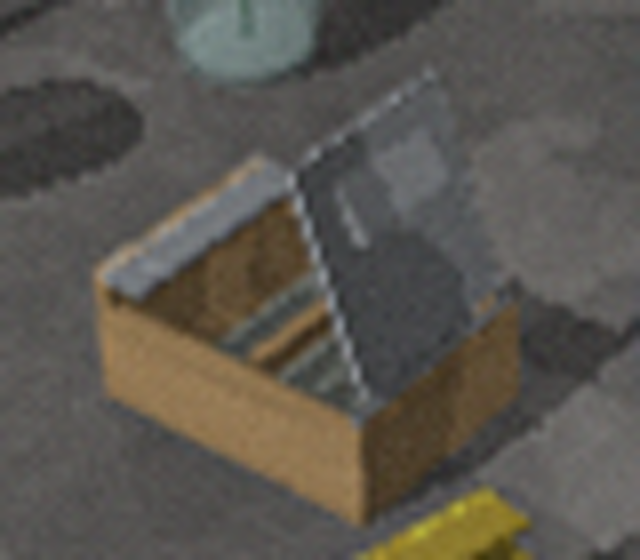

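```bash
cat > h.py <<'E'
import numpy as np,cv2
C={"side":dict(K=np.array([[387.21394284,0,261.2550171],[0,387.21394284,189.14247233],[0,0,1]]),R=np.array([[-0.7161993,-0.69769299,0.01682438],[-0.41306285,0.40434161,-0.81601896],[0.56252791,-0.59138173,-0.57778023]]),t=np.array([0.35418453,0.26573938,1.00094024])),
"top":dict(K=np.array([[444.86127628,0,253.55065311],[0,444.86127628,194.93298325],[0,0,1]]),R=np.array([[-0.01943799,-0.99974888,-0.01115076],[-0.9976192,0.02013226,-0.06595923],[0.06616715,0.0098421,-0.99776001]]),t=np.array([0.01688938,0.47363183,1.24508004]))}
def ray(n,p):
    c=C[n];o=-c["R"].T@c["t"];d=c["R"].T@np.linalg.inv(c["K"])@np.array([p[0],p[1],1.]);return o,d/np.linalg.norm(d)
def onz(n,p,z):
    o,d=ray(n,p);return o+d*(z-o[2])/d[2]
def proj(n,X):
    c=C[n];q=c["K"]@(c["R"]@np.asarray(X)+c["t"]);return q[:2]/q[2]
def tri(ps,pt):
    o1,d1=ray("side",ps);o2,d2=ray("top",pt)
    s=np.linalg.lstsq(np.c_[d1,-d2],o2-o1,rcond=None)[0];a=o1+s[0]*d1;b=o2+s[1]*d2
    return (a+b)/2,np.linalg.norm(a-b)
Z=lambda u,o:((u[0]+.5)/8-.5+o[0],(u[1]+.5)/8-.5+o[1])
T=lambda u:Z(u,(175,135)); S=lambda u:Z(u,(185,170))
E
python3 - <<'E'
from h import *
np.set_printoptions(precision=4,suppress=True)
top=dict(lipoutL=(115,128),lipoutR=(392,80),lipL=(133,190),lipR=(403,150),flL=(148,377),flR=(402,322))
side=dict(lipoutL=(98,272),lipoutR=(258,158),lipL=(120,298),lipR=(292,188),flL=(293,180),flR=(430,75))
for k in top:
    P,e=tri(S(side[k]),T(top[k]));print(k,P,"gap",round(e,4),"z61:",onz("top",T(top[k]),.061))
# bottom corners and wall tops
print("base -x+y", onz("side",S((365,523)),0), "base +x+y",onz("side",S((108,398)),0), "base -x-y",onz("side",S((518,375)),0))
print("wall -x+y z45", onz("top",T((190,505)),.045),"-x-y",onz("top",T((455,460)),.045))
E
```

```text
lipoutL [0.5967 0.1824 0.0596] gap 0.0013 z61: [0.5969 0.1826 0.061 ]
lipoutR [0.6123 0.0874 0.0583] gap 0.0006 z61: [0.6116 0.087  0.061 ]
lipL [0.579  0.1804 0.0547] gap 0.0077 z61: [0.5753 0.1767 0.061 ]
lipR [0.5902 0.0858 0.0534] gap 0.0049 z61: [0.5872 0.0835 0.061 ]
flL [0.5024 0.1602 0.1406] gap 0.0009 z61: [0.5106 0.1722 0.061 ]
flR [0.5184 0.0786 0.1399] gap 0.0011 z61: [0.5277 0.0848 0.061 ]
base -x+y [0.4675 0.1621 0.    ] base +x+y [ 0.5934  0.1851 -0.    ] base -x-y [0.4899 0.0596 0.    ]
wall -x+y z45 [0.4674 0.1604 0.045 ] -x-y [0.4811 0.0683 0.045 ]
```

```bash
cat >> h.py <<'E'
from scipy.optimize import least_squares
obs=[("top",T((115,128)),(66,48,61)),("top",T((392,80)),(66,-48,61)),("top",T((133,190)),(42,48,61)),("top",T((403,150)),(42,-48,61)),
("top",T((190,505)),(-66,48,45)),("top",T((455,460)),(-66,-48,45)),
("side",S((98,272)),(66,48,61)),("side",S((258,158)),(66,-48,61)),("side",S((365,523)),(-66,48,0)),("side",S((108,398)),(66,48,0)),("side",S((518,375)),(-66,-48,0)),("side",S((120,298)),(42,48,57))]
def B(p,q):
    c,s=np.cos(p[2]),np.sin(p[2]);q=np.array(q)/1000
    return np.array([p[0]+c*q[0]-s*q[1],p[1]+s*q[0]+c*q[1],q[2]])
f=lambda p:np.concatenate([proj(n,B(p,q))-np.array(u) for n,u,q in obs])
r=least_squares(f,[.54,.12,.16],loss="soft_l1"); box=r.x
E
python3 - <<'E'
from h import *
np.set_printoptions(precision=4,suppress=True)
print(box);print(f(box).reshape(-1,2).round(1))
h=B(box,(-62,0,48));m,_=tri(((np.array(S((293,180)))+S((430,75)))/2),(np.array(T((148,377)))+T((402,322)))/2)
d=m-h;u=np.array([np.cos(box[2]),np.sin(box[2])]);print("hinge",h,"edge mid",m,d,"ang",np.arctan2(d[2],d[:2]@u),np.hypot(d[2],d[:2]@u), "lat",d[:2]@[-u[1],u[0]])
E
```

```text
[0.5396 0.1247 0.1548]
[[ 0.1 -0.2]
 [-0.2 -0.2]
 [-0.7  0.6]
 [-0.1 -0.5]
 [-0.6  0.2]
 [ 0.4 -0.2]
 [-0.4 -0.5]
 [ 0.1 -0.6]
 [ 0.2  0.1]
 [-0.1 -1. ]
 [ 0.1  2.2]
 [ 2.8  0.1]]
hinge [0.4783 0.1151 0.048 ] edge mid [0.5107 0.1197 0.1396] [0.0324 0.0045 0.0916] ang 1.2280257740768699 0.09726183348046698 lat -0.0004971201018679886
```

Twelve corner rays fit the box at (0.540, 0.125) m with yaw 0.155. Ten of them fit to about 1 px, and two picked points are 2–3 px off. The flap stands at about 1.23 rad. Next I close the fingers and go behind the outer face.

```bash
cat >> h.py <<'E'
Q=np.array([0,np.cos(box[2]/2),np.sin(box[2]/2),0])
def tcp(xc,z,w=10):   # leading (+x) bottom corner of the tip at xc mm from hinge line, height z mm
    p=B(box,(-62+xc-w,0,z)); p[2]+=.088; return p
def arc(s,th): return s*np.cos(th)-5*np.sin(th), 48+s*np.sin(th)+5*np.cos(th)
def bx(F): 
    c,s=np.cos(box[2]),np.sin(box[2]);return np.array([c*F[0]+s*F[1],-s*F[0]+c*F[1],F[2]])
E
python3 - <<'E'
from h import *
from cell import robot,ik,imaging
np.set_printoptions(precision=3,suppress=True)
print(ik(tcp(-10,200),Q))
robot.close(10)
robot.goto(tcp(-10,200),Q); 
x,z=arc(36,1.23)
robot.move_linear(tcp(-8,z),Q,feed=.12)
s=robot.read_state();print(s["time_s"],s["joints"],s["position"]-tcp(-8,z),bx(s["force"]),s["gripper_width"])
for n in("side","top"):
    im=imaging.grab_frame(n); np.save(f"pics/{n}1.npy",im)
a=np.load("pics/top1.npy")[110:210,165:265,::-1];b=np.load("pics/side1.npy")[130:240,175:285,::-1]
cv2.imwrite("pics/p1.png",np.hstack([cv2.resize(a,(400,400),interpolation=cv2.INTER_CUBIC),cv2.resize(b,(400,400),interpolation=cv2.INTER_CUBIC)]))
E
```

```text
[-0.017 -0.103  1.893 -0.     1.351  1.399]
5.0 [-0.016  0.045  1.995 -0.     1.101  1.4  ] [ 0.001 -0.     0.001] [ 0.768  0.393 -0.268] 0.00037265122097589263
```

View pics/p1.png

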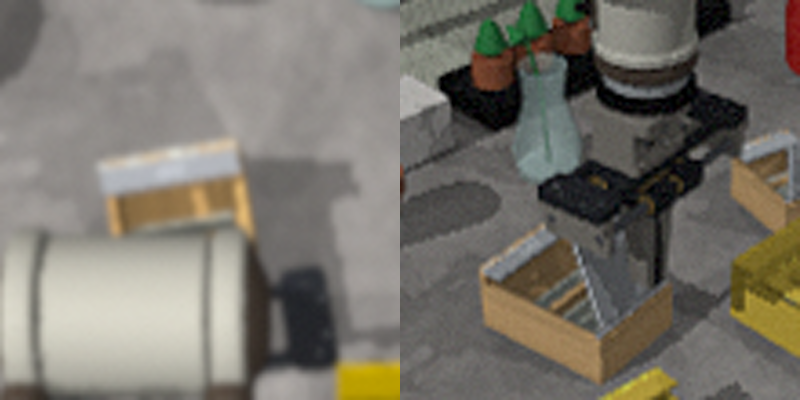

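The side view shows the closed fingers on the outer side of the flap, at about (650,240), not touching it yet. Now the arc, logging forces.

```bash
python3 - <<'E'
from h import *
from cell import robot
np.set_printoptions(precision=2,suppress=True)
for th in [1.25,1.1,.95,.8,.65,.5,.35,.22,.1,.04,0]:
    x,z=arc(36,th); robot.move_linear(tcp(x,z),Q,feed=.06)
    s=robot.read_state();F=bx(s["force"]);print(round(s["time_s"],2),th,F,(s["position"]-tcp(x,z))*1000)
    if np.linalg.norm(F)>20: print("STOP");break
E
```

```text
5.49 1.25 [ 0.3  -0.22  0.74] [0.39 0.04 0.07]
5.74 1.1 [-0.49  0.14  0.8 ] [ 0.08  0.02 -0.17]
5.99 0.95 [-1.22  0.47 -0.37] [ 0.13  0.02 -0.18]
6.24 0.8 [-1.29 -0.05  0.69] [ 0.12  0.01 -0.26]
6.49 0.65 [-1.59  0.15  0.01] [ 0.19  0.02 -0.22]
6.74 0.5 [-1.48 -0.66  1.45] [ 0.34  0.02 -0.08]
6.99 0.35 [-0.81  0.87  1.28] [0.49 0.02 0.04]
7.24 0.22 [ 0.86 -0.19  1.94] [0.53 0.02 0.09]
7.49 0.1 [ 1.12 -0.79  2.57] [ 0.48 -0.03  0.19]
7.74 0.04 [1.39 0.01 3.08] [ 0.44 -0.01  0.26]
7.99 0 [1.12 1.22 4.24] [0.45 0.02 0.42]
```

```bash
python3 - <<'E'
from h import *
from cell import robot,imaging
np.set_printoptions(precision=2,suppress=True)
z=53
while z>48:
    z-=.5; robot.move_linear(tcp(36,z),Q,feed=.02); robot.sleep(.1)
    Fs=[]
    for _ in range(4): Fs.append(bx(robot.read_state()["force"])); robot.sleep(.03)
    s=robot.read_state();F=np.mean(Fs,0);print(round(s["time_s"],2),z,F,s["position"][2]*1000-88)
    if F[2]>10: break
im=imaging.grab_frame("side");np.save("pics/side2.npy",im)
b=im[130:240,175:285,::-1];cv2.imwrite("pics/p2.png",cv2.resize(b,(600,600),interpolation=cv2.INTER_CUBIC))
E
```

```text
8.47 52.5 [0.23 0.28 7.61] 53.25742240103406
8.96 52.0 [-1.42 -0.21 10.86] 53.18009032901185
```

View pics/p2.png

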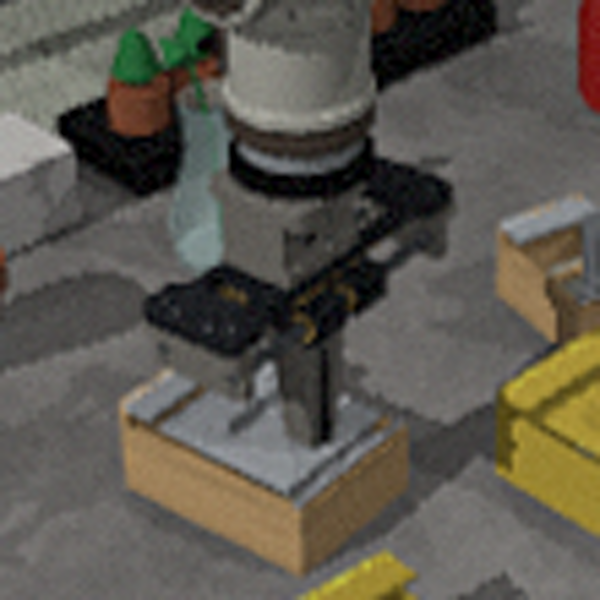

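The flap is flat: contact is firm at z≈53.2 mm (53 expected), and the gap to the lip is visible at about (165,410). The ledge is just ahead of the fingertip. Now sliding along while pressing.

```bash
python3 - <<'E'
from h import *
from cell import robot,imaging
np.set_printoptions(precision=2,suppress=True)
z=52.2;x=36
while x<84:
    x+=2 if x<56 else 1
    robot.move_linear(tcp(x,z),Q,feed=.03); 
    Fs=[]
    for _ in range(3): Fs.append(bx(robot.read_state()["force"])); robot.sleep(.02)
    s=robot.read_state();F=np.mean(Fs,0);e=bx(s["position"]-tcp(x,z))*1000
    print(round(s["time_s"],2),x,round(z,1),F,"act x",x+e[0],"z",z+e[2])
    if F[2]<6: z-=.2
    if F[2]>13: z+=.2
    if F[0]<-16 or np.linalg.norm(F)>28: print("STOP");break
    if s["time_s"]>32: break
im=imaging.grab_frame("side");np.save("pics/side3.npy",im)
b=im[130:240,175:285,::-1];cv2.imwrite("pics/p3.png",cv2.resize(b,(600,600),interpolation=cv2.INTER_CUBIC))
E
```

```text
9.31 38 52.2 [-1.53  0.2   9.73] act x 38.450153949683546 z 53.21402124097419
9.61 40 52.2 [-1.22  0.09  9.14] act x 40.44482934181199 z 53.17819998421403
9.91 42 52.2 [-1.03  0.22  9.99] act x 42.42795639868184 z 53.16955931901899
10.21 44 52.2 [-1.08 -0.14  9.52] act x 44.42823222008369 z 53.15829155396021
10.51 46 52.2 [-1.07 -0.57  9.49] act x 46.41167205064686 z 53.14658140372184
10.81 48 52.2 [-0.83 -0.31  9.21] act x 48.37752208574696 z 53.10012097072473
11.11 50 52.2 [-0.8  -0.28  9.41] act x 50.38410674552677 z 53.13464271717284
11.41 52 52.2 [-3.68 -1.06 12.25] act x 51.51096487632193 z 52.90804207427894
11.71 54 52.2 [-9.2  -1.3  16.62] act x 52.080775836739875 z 52.62629082770712
12.01 56 52.4 [-11.53  -0.57  17.49] act x 53.41155509756541 z 52.530334561431275
12.31 57 52.6 [-11.22  -0.78  16.37] act x 54.25571788755045 z 52.55208203628184
12.61 58 52.8 [-10.61  -0.43  14.52] act x 55.35844139920791 z 52.60258646393742
12.91 59 53.0 [-8.99 -0.86 13.15] act x 56.55067406606295 z 52.69235450843728
13.21 60 53.2 [-8.06 -0.62 11.81] act x 57.74731321945078 z 52.79018679026539
[... 1179 characters left out ...]
 76 53.2 [-6.31 -0.06  8.76] act x 73.95707180203837 z 52.548424665273394
18.31 77 53.2 [-5.75  0.5   7.9 ] act x 74.97088340101001 z 52.51703333469267
18.61 78 53.2 [-5.58  0.14  8.46] act x 75.99467734146674 z 52.51239041629842
18.91 79 53.2 [-5.35 -0.41  7.88] act x 77.00309892911835 z 52.50682777440434
19.21 80 53.2 [-5.1   0.19  7.44] act x 78.0258841433586 z 52.513760278246075
19.51 81 53.2 [-5.12  0.09  7.38] act x 79.02790536922807 z 52.46216304106715
19.81 82 53.2 [-7.01 -0.1   8.52] act x 79.55791733473204 z 52.3181799775563
20.11 83 53.2 [-9.4  -1.22  9.83] act x 79.86944708823684 z 52.08649669200582
20.41 84 53.2 [-11.2   -0.68  11.44] act x 80.18242733073363 z 51.854820602015394
```

View pics/p3.png

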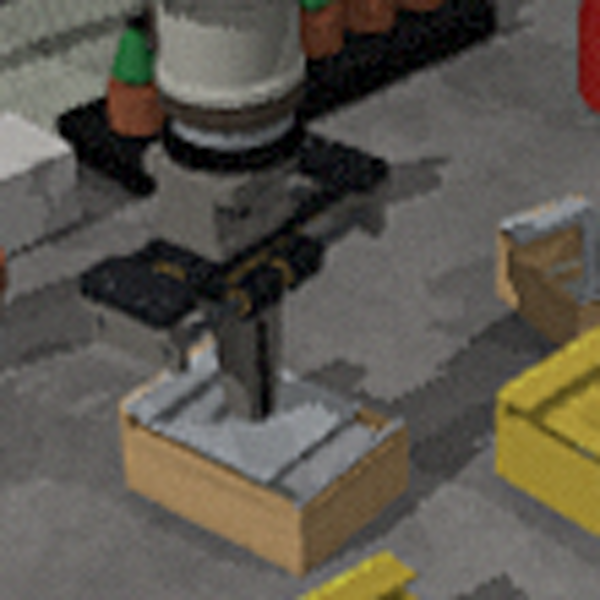

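The force trace reads cleanly. Friction carried the flap about 18 mm to its stop (fingertip 36→54), then the tip slid on and met the ledge at about 79.5–80 (62+18). So the flap is fully out, and the picture shows its edge under the lip. Now I lift off vertically.

```bash
python3 - <<'E'
from h import *
from cell import robot,imaging
np.set_printoptions(precision=2,suppress=True)
for x,z in [(83,55),(82,57.5),(81,60),(79,64),(78,75)]:
    robot.move_linear(tcp(x,z),Q,feed=.03);print(bx(robot.read_state()["force"]))
robot.move_linear(tcp(70,230),Q,feed=.15)
robot.goto([.3,-.3,.35],Q)
s=robot.read_state();print(s["time_s"],bx(s["force"]))
T1=imaging.grab_frame("top");S1=imaging.grab_frame("side")
a=T1[110:210,165:265,::-1];b=S1[150:240,185:275,::-1]
cv2.imwrite("pics/p4.png",np.hstack([cv2.resize(a,(400,400),interpolation=cv2.INTER_CUBIC),cv2.resize(b,(400,400),interpolation=cv2.INTER_CUBIC)]))
cv2.imwrite("pics/top4.png",cv2.resize(T1[:,:,::-1],(800,600)))
E
```

```text
[-5.91 -0.49  3.46]
[-6.67 -0.53  1.08]
[-5.53 -0.6  -0.6 ]
[-0.41  0.41  1.09]
[-0.54 -0.01 -1.04]
24.9833 [-0.65  0.37  0.07]
```

View pics/p4.png

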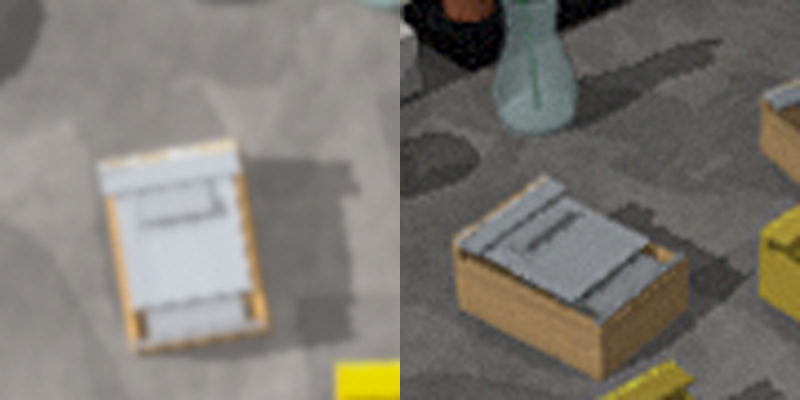

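View pics/top4.png

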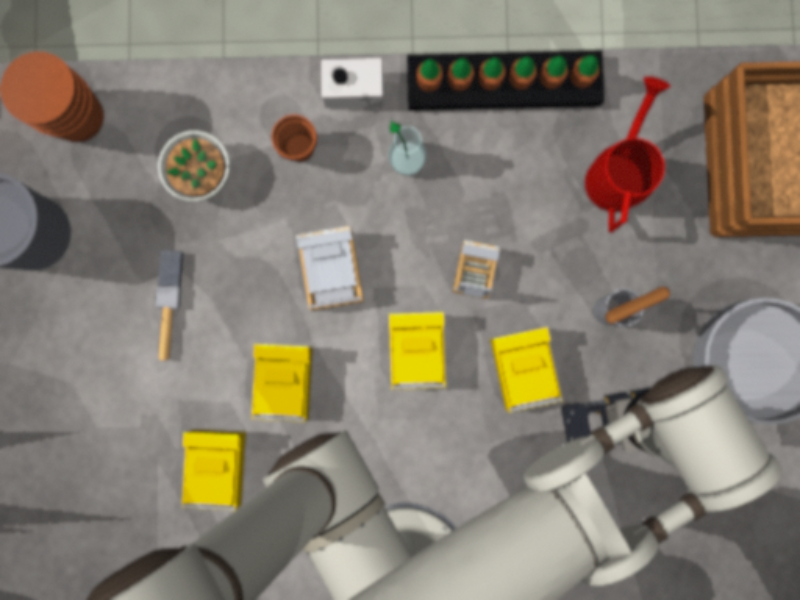

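The large flap lies flat under the lip (top crop: lip at (170,170), ledge face at (180,225)). Everything else looks unmoved, and the small flap is still up. One quick slide measurement, then I hand in.

```bash
python3 - <<'E'
from h import *
from cell import workorder
u=np.array([np.cos(box[2]),np.sin(box[2])])
P=onz("top",((180.5/4-.5)+165,(223.5/4-.5)+110),.056);print("ledge foot from hinge mm",1000*(P-B(box,(-62,0,48)))[:2]@u)
workorder.job_done()
E
```

```text
ledge foot from hinge mm 77.91254243864586
the job is handed in; nothing more can be done
```

The larger birch box is shut, its flap tucked under the lip, and the job is handed in; no verdict was reported. I used closed fingertips on the outer face only. They swung the flap down flat, kept it pressed flat while it slid out to its stop, then lifted straight off.

**Last checks**
- **Shut and clear:** after the arm had moved away, both views showed the flap lying flat with its edge under the lip. The wrist force was close to zero.
- **Slide:** two measures differ by about 2 mm. The force trace indicates the full 18 mm. The top picture puts the ledge 77.9 mm from the hinge, which is about 16 mm of slide. Pixel size and calibration could explain the gap, and both are above the 12 mm needed.
- **Forces:** the highest sampled wrist force was about 21 N, against the 45 N limit.
- **Everything else:** by eye in the top view, the small flap still stood open and the loose things had not moved. I did not measure them.
- **Time:** about 25 s of the 42 s allowed.

**Disagreement:** in the box fit, 2 of the 12 picked corner points were 2–3 px off. The other ten agreed to about 1 px, and the fingertip met the flat flap and the ledge within about 1 mm of where the fit predicted.

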